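# Put the heat press's curved forms back on their own stands

## Robot

A 6-joint arm with a two-finger parallel gripper is mounted at the origin on the work surface. World frame = base frame: x ahead of the robot, y to its left, z up, the work surface at z = 0. Lengths are in m, angles in rad, forces in N, time in s.
With the tool pointing down it reaches from about 0.3 to 0.875 m from the base axis. Payload 6.4 kg.
Tool frame: the origin (TCP) lies between the finger pads; the fingertips stand 19 mm ahead of it and the grasp point (between the pads) is the TCP (ctrl.tips_ahead is the z of the fingertips in the tool frame, in m); z points along the fingers, y is the line along which they close (so a half turn about z gives the same grasp; the last joint's range is limited). The gripper opens to 85 mm and grips with 20 to 120 N. Pads are 22 mm wide; open, the fingers measure 114 mm over their backs; the gripper's body (76 mm by 85 mm) begins 54 mm behind the grasp point. The pads swing forward as they close: fully open they stand 13 mm farther back than shut.
Start: joints at [1.137, 0.181, 1.607, -0, 1.354, -0.206], TCP at [0.13, 0.56, 0.25] pointing down, gripper open.
Joint ranges: [-2.99, 2.99], [-0.89, 2.07], [0.3, 2.58], [-1.14, 4.28], [0, 2.63], [-3.12, 3.12]. Speed limits (rad/s): [2.57, 2.57, 3.01, 3.14, 3.14, 3.14].

## Interface

Orientations are given as a unit quaternion [w, x, y, z].
In Python, from bench import readout, vision, ctrl gives the robot as it stands.
- The arm moves only by the tool play_rows, never from a script. Its arguments are lists of equal length, an entry for each row: "xyz": the shift along the tool's x, y, z in mm, a list of three; "rot": the turn, a rotation vector about the tool's x, y, z in rad, a list of three; "grip": the opening, from 0 (shut) to 1 (fully open). In form: {"xyz": [[x, y, z], ...], "rot": [[rx, ry, rz], ...], "grip": [grip, ...]}. A call has exactly 10 rows; each row is the pose to reach, as a shift and turn from the pose commanded when the call began, along the tool's axes at that moment; what a row does not reach only later rows make up. A row lasts 1/8 s, in which the tool goes at most 62.5 mm and 10.7 degrees, less where a joint would pass 70% of its speed; a pose out of reach is approached as far as the arm can. A call with a gripper value outside its range is refused whole. The fingers move at their own pace and stop on an object; the grip force is fixed at half the most. Time passes only in rows, so rows that repeat a pose let the fingers close, or fill a call up. It gives the time, the measured TCP pose, the force, the opening and the grip force at its end, in the units of the state.
- readout.get_obs(): the state, without advancing time (a new reading comes with each control period).
- vision.camera(name): name is "side" or "top"; returns a dict with "color" (400x640x3 uint8, red, green, blue), "depth" (400x640 float32, m along the optical axis (not along the pixel's ray), 0 where there is no reading), "camera_matrix" (3x3 intrinsics, pixels), "k1" (the pictures are not rectified: a ray, as slopes to the right and down, at radius r is drawn at 1 + k1 r^2 times it, then the intrinsics apply), "extrinsics" (4x4, takes a point from camera to world coordinates). Camera axes: x right, y down, z forward; pixel columns grow to the right and rows downward; lengths in m; the calibration is good to about 2 mm. A picture is of the moment at which its call begins.
- ctrl.hand_in(): hands the job in; it is judged then, once.
The state is a dict: "time_s": time; "q": joint angles; "dq": joint speeds; "joint_efforts": joint torques, N m; "eef_pos": TCP position; "eef_rot": TCP orientation; "wrist_force": force on the tool from outside, world axes, zero at the start; "torque": the same for the moment, N m; "opening": opening from 0.0 (shut) to 1.0 (fully open); "grasp_force": force on a finger pad.
Only numpy, scipy, OpenCV 4.12 (cv2) and the standard library are available. Lean on these libraries where they do the work, as an engineer would, in place of code of your own. Each camera call takes 0.05 s, during which the arm holds its last target. There are 200 camera calls.

## Task

After cleaning, the curved press forms were put back on the wrong stands: put each form on the stand whose coloured end plates match its pad, lying flat, central and square between the end stops. A stand takes only one form, so park one on the spare stand with the grey plates while you swap the others round, and leave that spare empty at the end. Set the clean forms down gently, never on the bench top, and leave the spray bottle, tape dispenser and spanner where they are.

Things in the scene. Friction and masses are not known exactly. Their poses are not given: they have to be found in the camera images.
- form_red: Loose curved form: aluminium body 100 mm long (x), 56 wide (y), 28 high, flat upright sides, topped by a red domed pad (crown 10 mm, 38 mm high in all); 0.45 kg or so. Origin: centre of its flat underside, z up. Same either way round. Starts on another colour's stand. Grip its sides across the 56 mm width; the seat below is narrower, so fingers may hang beside it.
- form_blue: Loose curved form: aluminium body 100 mm long (x), 56 wide (y), 28 high, flat upright sides, topped by a blue domed pad (crown 14 mm, 42 mm high in all); 0.45 kg or so. Origin: centre of its flat underside, z up. Same either way round. Starts on another colour's stand. Grip its sides across the 56 mm width; the seat below is narrower, so fingers may hang beside it.
- form_yellow: Loose curved form: aluminium body 100 mm long (x), 56 wide (y), 28 high, flat upright sides, topped by a yellow domed pad (crown 18 mm, 46 mm high in all); 0.45 kg or so. Origin: centre of its flat underside, z up. Same either way round. Starts on another colour's stand. Grip its sides across the 56 mm width; the seat below is narrower, so fingers may hang beside it.
- stand_red: Cream steel form stand, bolted to the bench, red plate sloping down at each end. Origin: centre of its foot on the bench, z up, x along the seat. Steel seat: flat, top 90 mm above origin, 44 mm wide (y), with 8 mm high end stops, inner faces 60 mm either side of centre along x (a form is 100 long). Foot 130 x 84, overall 200 long. Ends alike.
- stand_blue: Cream steel form stand, bolted to the bench, blue plate sloping down at each end. Origin: centre of its foot on the bench, z up, x along the seat. Steel seat: flat, top 90 mm above origin, 44 mm wide (y), with 8 mm high end stops, inner faces 60 mm either side of centre along x (a form is 100 long). Foot 130 x 84, overall 200 long. Ends alike.
- stand_yellow: Cream steel form stand, bolted to the bench, yellow plate sloping down at each end. Origin: centre of its foot on the bench, z up, x along the seat. Steel seat: flat, top 90 mm above origin, 44 mm wide (y), with 8 mm high end stops, inner faces 60 mm either side of centre along x (a form is 100 long). Foot 130 x 84, overall 200 long. Ends alike.
- stand_grey: Cream steel form stand, bolted to the bench, grey plate sloping down at each end (the spare, empty at start). Origin: centre of its foot on the bench, z up, x along the seat. Steel seat: flat, top 90 mm above origin, 44 mm wide (y), with 8 mm high end stops, inner faces 60 mm either side of centre along x (a form is 100 long). Foot 130 x 84, overall 200 long. Ends alike.
- spray_bottle: Bystander: loose white spray bottle with a light-blue band, 55 mm across, 141 mm high, upright on the bench. Origin: centre of its underside.
- tape_dispenser: Bystander: loose white tape dispenser with a gold reel and a blue front, 120 x 56 mm, 90 mm high. Origin: centre of its underside, x along its length.
- spanner: Bystander: loose steel spanner 160 mm long lying flat on the bench, beyond the stands. Origin: centre of its underside, x along its length.
Mind the look-alikes: they are no part of the job. What is shaped like the form_blue but green is not meant.

How it is judged:
On the way:
1. one of the forms stands parked on the spare (grey) stand, let go of (((z of form_red in the frame of stand_grey between 0.086 and 0.094 m and angle between form_red's own z axis and vertical below 0.05 rad and horizontal distance between form_red and stand_grey below 0.025 m and contact force between the fingers and form_red below 0.1 N) or (z of form_blue in the frame of stand_grey between 0.086 and 0.094 m and angle between form_blue's own z axis and vertical below 0.05 rad and horizontal distance between form_blue and stand_grey below 0.025 m and contact force between the fingers and form_blue below 0.1 N) or (z of form_yellow in the frame of stand_grey between 0.086 and 0.094 m and angle between form_yellow's own z axis and vertical below 0.05 rad and horizontal distance between form_yellow and stand_grey below 0.025 m and contact force between the fingers and form_yellow below 0.1 N))), for 0.2 s.
At the end, for the whole second after the job is handed in: The red, blue and yellow forms each stand on the stand of their own colour (so the grey one is empty): centre within 12 mm of the stand's centre, underside on the seat (within 4 mm), level within 0.05 rad, in line with the seat within 0.17 rad either way round, released and at rest (horizontal distance between form_red and stand_red below 0.012 m and z of form_red in the frame of stand_red between 0.086 and 0.094 m and angle between each of form_red, form_blue, form_yellow's own z axis and vertical below 0.05 rad and angle between the x axis of form_red and the x axis of stand_red, either way round below 0.17 rad and linear speed of each of form_red, form_blue, form_yellow below 0.02 m/s and angular speed of each of form_red, form_blue, form_yellow below 0.1 rad/s and horizontal distance between form_blue and stand_blue below 0.012 m and z of form_blue in the frame of stand_blue between 0.086 and 0.094 m and angle between the x axis of form_blue and the x axis of stand_blue, either way round below 0.17 rad and horizontal distance between form_yellow and stand_yellow below 0.012 m and z of form_yellow in the frame of stand_yellow between 0.086 and 0.094 m and angle between the x axis of form_yellow and the x axis of stand_yellow, either way round below 0.17 rad); the robot touches nothing.
It fails at once if a form goes down on or near the bench top (below 50 mm) (height (world z) of any of form_red, form_blue, form_yellow below 0.05 m).
It fails at once if a form is dropped (let go of and falling faster than 0.5 m/s, as from over 13 mm) ((contact force between the fingers and form_red below 0.1 N and linear speed of form_red above 0.5 m/s) or (contact force between the fingers and form_blue below 0.1 N and linear speed of form_blue above 0.5 m/s) or (contact force between the fingers and form_yellow below 0.1 N and linear speed of form_yellow above 0.5 m/s)).
It fails at once if the spray bottle, tape dispenser or spanner is moved by more than 20 mm or the bottle tipped (distance of any of spray_bottle, tape_dispenser, spanner from where it was at the start of the episode above 0.02 m or angle between spray_bottle's own z axis and vertical above 0.3 rad).
It also fails if it takes over 128 s, if anything falls off the work surface, if the arm or the gripper's body presses on something with over 40 N, if the wrist force passes 120 N, or if a joint passes its speed limit or range.

## Working session

There is one attempt and no reset: what is moved stays moved. The work goes in short steps, Python scripts to look and compute and a tool call to move; the robot and the scene stay as the last step left them, time stands still between calls to the robot, and variables do not carry over. Pictures are saved under pics/ and viewed, at most 14 in all, crops included, and the job is handed in when it is done.

Besides the shell and the picture viewer there is one more tool, called in YAML: its name, and indented under it one key for each argument. play_rows: Moves the arm, as the interface text tells. Its arguments: {"type":"object","properties":{"xyz":{"type":"array","items":{"type":"array","items":{"type":"number"}}},"rot":{"type":"array","items":{"type":"array","items":{"type":"number"}}},"grip":{"type":"array","items":{"type":"number"}}},"required":["xyz","rot","grip"]}

```bash
mkdir -p pics
python3 - <<'E'
from bench import readout, vision, ctrl
import cv2, numpy as np
for n in ("top","side"):
    c=vision.camera(n); np.savez(f"{n}0.npz",**c)
    cv2.imwrite(f"pics/{n}0.png",c["color"][:,:,::-1])
    print(n,c["camera_matrix"].tolist(),c["k1"],np.round(c["extrinsics"],3).tolist())
o=readout.get_obs(); print(o)
E
```

```text
top [[406.30732609188067, 0.0, 322.6351545320483], [0.0, 406.30732609188067, 200.86805892845297], [0.0, 0.0, 1.0]] 0.028139401038817364 [[-0.017, -0.994, 0.112, 0.442], [-1.0, 0.016, -0.008, -0.071], [0.006, -0.112, -0.994, 1.161], [0.0, 0.0, 0.0, 1.0]]
side [[410.48389885683747, 0.0, 316.3690632498404], [0.0, 410.48389885683747, 205.3637439042998], [0.0, 0.0, 1.0]] -0.06932159040507219 [[0.902, -0.292, 0.318, 0.2], [-0.432, -0.583, 0.688, -0.84], [-0.015, -0.758, -0.652, 0.808], [0.0, 0.0, 0.0, 1.0]]
{'time_s': 0.1, 'q': array([ 1.13670454e+00,  1.81464955e-01,  1.60792799e+00, -1.60154644e-05,
        1.35381813e+00, -2.06315001e-01]), 'dq': array([-0.00111712, -0.00194309, -0.00175119, -0.00268738,  0.0010291 ,
        0.00141473]), 'joint_efforts': array([-1.81335913e-04, -4.45875764e+01, -3.52234912e+01, -2.69081438e-04,
        4.19248259e-03,  3.16738090e-05]), 'eef_pos': array([0.12963068, 0.55970175, 0.24946558]), 'eef_rot': array([-2.47285019e-04,  1.13640597e-01,  9.93521595e-01, -7.70538619e-04]), 'wrist_force': array([-0.26665579,  0.81199461,  0.35765953]), 'torque': array([ 0.03559385, -0.02334354, -0.03002001]), 'grasp_force': 0.0, 'opening': 1.0034877595231912}
```

View pics/top0.png

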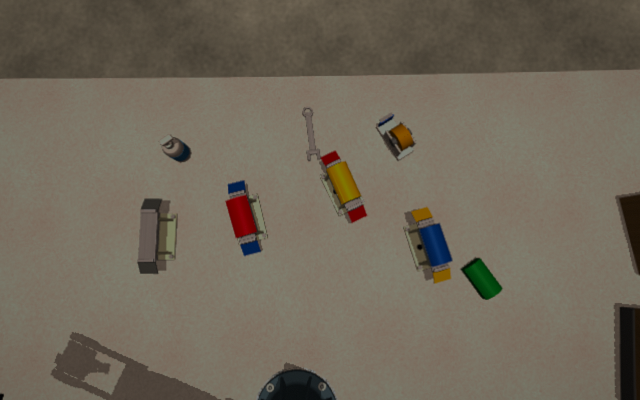

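View pics/side0.png

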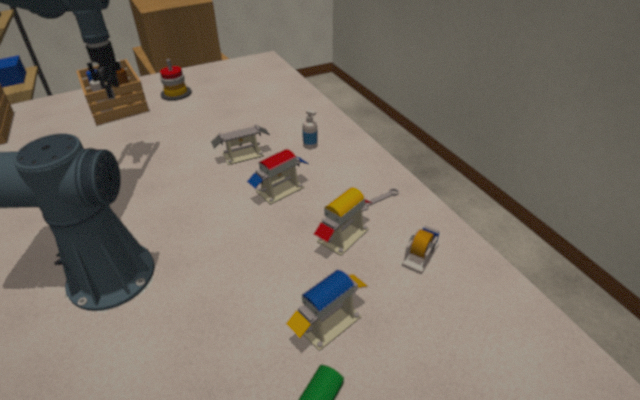

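The top view shows yellow on the red stand near (343,186), red on the blue stand (243,217), blue on the yellow stand (430,245), and the grey stand empty at (150,236). The side view agrees: grey (240,140), red (280,170), yellow (343,215), blue (328,300). Next I'll measure the poses from both views' depth.

```bash
cat > h.py <<'E'
import cv2, numpy as np
def cloud(c):
    d=c["depth"]; K=c["camera_matrix"]; v,u=np.mgrid[:400,:640]
    p=cv2.undistortPoints(np.stack([u,v],-1).reshape(-1,1,2).astype(np.float64),K,np.array([float(c["k1"]),0,0,0])).reshape(400,640,2)
    P=np.dstack([p*d[...,None],d]); E=c["extrinsics"]
    W=P@E[:3,:3].T+E[:3,3]; W[d==0]=np.nan
    return W
R={'red':((0,8),(172,180)),'yellow':((15,32),),'blue':((105,125),)}
def mask(c,col,s=110,v=60):
    h=cv2.cvtColor(c["color"],cv2.COLOR_RGB2HSV); m=np.zeros((400,640),bool)
    for a,b in R[col]: m|=(h[...,0]>=a)&(h[...,0]<=b)
    return m&(h[...,1]>s)&(h[...,2]>v)
def rect(xy):
    (x,y),(w,h),a=cv2.minAreaRect(xy.astype(np.float32)*1000)
    if w<h: w,h,a=h,w,a+90
    return [round(t,1) for t in (x,y,w,h,(a+90)%180-90)]
def comps(c,W,col,lo=.03,hi=.2,mn=25):
    z=W[...,2]; m=mask(c,col)&(z>lo)&(z<hi)&(W[...,0]>.2)&(W[...,0]<.85)&(np.abs(W[...,1])<.7)
    n,l,st,ce=cv2.connectedComponentsWithStats(m.astype(np.uint8))
    for i in range(1,n):
        if st[i,4]>=mn:
            p=W[l==i]; yield st[i,4],ce[i].round(),p
E
python3 - <<'E'
from h import *
for n in("top","side"):
    c=dict(np.load(n+"0.npz")); W=cloud(c)
    print(n,"bench z",np.nanmedian(W[250:300,300:340,2]))
    for col in R:
        for a,ce,p in comps(c,W,col):
            print(col,a,ce,"med",np.median(p,0).round(3),"z",np.percentile(p[:,2],[2,50,98]).round(3),rect(p[:,:2]))
    z=W[...,2]
    m=(z>.05)&(z<.13)&(W[...,0]>.25)&(W[...,0]<.8)&(W[...,1]>.22)&(W[...,1]<.45)
    n,l,st,ce=cv2.connectedComponentsWithStats(m.astype(np.uint8))
    for i in range(1,n):
        if st[i,4]>60: p=W[l==i]; print("blob",st[i,4],ce[i],np.median(p,0).round(3),np.percentile(p[:,2],[5,50,95]).round(3),rect(p[:,:2]))
E
python3 - <<'E'
import cv2
a=cv2.imread('pics/top0.png')
cv2.imwrite('pics/crop0.png',cv2.resize(a[140:300,120:460],None,fx=2.3,fy=2.3,interpolation=cv2.INTER_CUBIC))
E
```

```text
top bench z -0.001360872197378571
red 162 [330. 158.] med [ 0.682 -0.101  0.079] z [0.069 0.079 0.095] [681.3, -101.9, 45.1, 33.0, -65.8]
red 866 [241. 216.] med [0.524 0.129 0.124] z [0.113 0.124 0.129] [525.2, 131.2, 100.0, 55.8, 16.6]
red 195 [357. 213.] med [ 0.53  -0.171  0.078] z [0.067 0.078 0.088] [529.3, -171.1, 46.0, 30.0, -66.0]
yellow 311 [403. 135.] med [ 0.739 -0.301  0.084] z [0.063 0.084 0.091] [744.8, -302.8, 66.5, 45.2, 31.8]
yellow 853 [343. 182.] med [ 0.606 -0.132  0.131] z [0.112 0.131 0.137] [608.3, -133.8, 100.1, 56.1, 22.7]
yellow 211 [421. 214.] med [ 0.525 -0.343  0.08 ] z [0.068 0.08  0.096] [525.1, -343.0, 46.5, 32.9, -73.4]
yellow 201 [442. 275.] med [ 0.363 -0.388  0.079] z [0.067 0.079 0.096] [362.4, -388.6, 47.8, 32.8, -74.4]
blue 149 [236. 187.] med [0.607 0.152 0.079] z [0.067 0.079 0.091] [606.4, 151.8, 44.7, 28.5, -78.0]
blue 814 [436. 245.] med [ 0.442 -0.363  0.128] z [0.119 0.128 0.134] [443.7, -365.4, 99.5, 53.9, 16.4]
blue 190 [250. 248.] med [0.442 0.113 0.078] z [0.067 0.078 0.088] [442.4, 113.2, 45.6, 28.8, -75.0]
blob 360 [174.36388889 14
[... 588 characters left out ...]
079] z [0.047 0.079 0.091] [751.6, -292.8, 101.5, 37.2, 30.8]
yellow 106 [358. 281.] med [ 0.526 -0.347  0.077] z [0.07  0.077 0.094] [527.1, -345.9, 50.2, 28.8, 84.4]
yellow 377 [298. 324.] med [ 0.361 -0.39   0.08 ] z [0.069 0.08  0.091] [369.3, -386.7, 49.0, 46.7, 15.2]
blue 106 [255. 180.] med [0.443 0.112 0.081] z [0.071 0.081 0.091] [443.2, 111.5, 43.5, 27.4, -73.3]
blue 955 [329. 290.] med [ 0.439 -0.374  0.129] z [0.12  0.129 0.133] [440.6, -368.6, 98.5, 50.7, 16.7]
blob 280 [309.50714286 127.05714286] [0.711 0.31  0.084] [0.054 0.084 0.118] [714.6, 315.6, 54.3, 43.5, -19.3]
blob 683 [238.68081991 136.01756955] [0.474 0.374 0.087] [0.054 0.087 0.097] [478.5, 376.3, 200.5, 60.6, -2.1]
```

View pics/crop0.png

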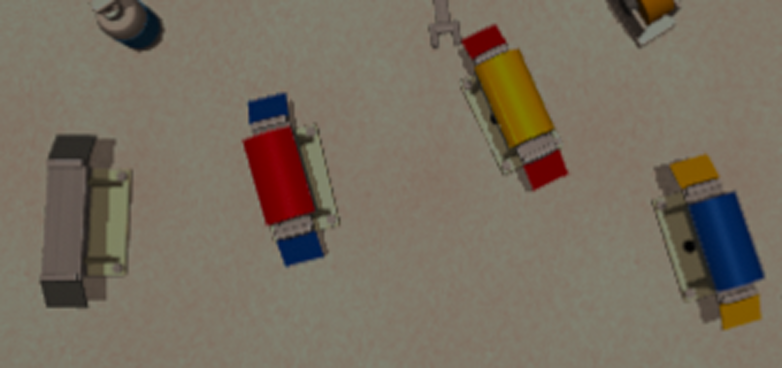

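```bash
cat >> h.py <<'E'
F=dict(red=(524.5,130,16.3),yellow=(607.5,-135,22.5),blue=(442.5,-366.5,16.5))
S=dict(red=(605.3,-136.5,24.5),yellow=(443.7,-365.8,15.7),blue=(524.4,132.5,13.2),grey=(480,376,-1.6))
from scipy.spatial.transform import Rotation as Ro
def rel(*targets, start=None):
    """targets (x,y,yaw deg,z) in mm; print shift & turn in tool frame of start"""
    if start is None:
        from bench import readout
        o=readout.get_obs(); p=o["eef_pos"]*1000; q=o["eef_rot"]; r=Ro.from_quat([*q[1:],q[0]])
        print("t",round(o["time_s"],2),"pos",p.round(1),"yaw",np.degrees(np.arctan2(*r.as_matrix()[[1,0],0])).round(2),"open",round(o["opening"],3),"grasp",round(float(o["grasp_force"]),1),"F",o["wrist_force"].round(1))
    else: p,r=start
    for x,y,a,z in targets:
        t=np.radians(a+180); rt=Ro.from_matrix([[np.cos(t),np.sin(t),0],[np.sin(t),-np.cos(t),0],[0,0,-1]])
        print((x,y,a,z),"->",r.inv().apply(np.array([x,y,z])-p).round(1),(r.inv()*rt).as_rotvec().round(3))
    return np.array([x,y,z]),rt
E
python3 -c "
from h import *
x,y,a=F['red']
rel((x,y,a,190),(x,y,a,104))"
```

```text
t 0.1 pos [129.6 559.7 249.5] yaw 166.95 open 1.003 grasp 0.0 F [-0.3  0.8  0.4]
(524.5, 130, 16.3, 190) -> [-481.7 -329.3   59.8] [-0.001 -0.001 -0.512]
(524.5, 130, 16.3, 104) -> [-481.7 -329.2  145.8] [-0.001 -0.001 -0.512]
```

play_rows:
  xyz:
    - [-20, -14, 0]
    - [-65, -44, 5]
    - [-115, -79, 10]
    - [-165, -113, 20]
    - [-215, -147, 30]
    - [-265, -181, 40]
    - [-315, -215, 50]
    - [-365, -250, 60]
    - [-410, -280, 60]
    - [-445, -304, 60]
  rot:
    - [0, 0, -0.03]
    - [0, 0, -0.08]
    - [0, 0, -0.13]
    - [0, 0, -0.18]
    - [0, 0, -0.23]
    - [0, 0, -0.28]
    - [0, 0, -0.34]
    - [0, 0, -0.4]
    - [0, 0, -0.46]
    - [0, 0, -0.512]
  grip: [1, 1, 1, 1, 1, 1, 1, 1, 1, 1]

```text
time_s: 1.35
eef_pos: [0.4957, 0.1615, 0.1898]
eef_rot: [-0.0, -0.142, 0.99, 0.0]
wrist_force: [0.1, -0.1, 0.0]
opening: 0.999
grasp_force: 0.0
```

```bash
python3 -c "
from h import *
x,y,a=F['red']
rel((x,y,a,190),(x,y,a,104))"
```

```text
t 1.35 pos [495.7 161.5 189.8] yaw -163.7 open 0.999 grasp 0.0 F [ 0.1 -0.1  0. ]
(524.5, 130, 16.3, 190) -> [-18.8 -38.3  -0.2] [ 0.    -0.001  0.   ]
(524.5, 130, 16.3, 104) -> [-18.8 -38.3  85.8] [ 0.    -0.001  0.   ]
```

play_rows:
  xyz:
    - [-6, -13, 0]
    - [-13, -26, 0]
    - [-19, -38, 0]
    - [-19, -38, 10]
    - [-19, -38, 25]
    - [-19, -38, 40]
    - [-19, -38, 55]
    - [-19, -38, 70]
    - [-19, -38, 80]
    - [-19, -38, 86]
  rot:
    - [0, 0, 0]
    - [0, 0, 0]
    - [0, 0, 0]
    - [0, 0, 0]
    - [0, 0, 0]
    - [0, 0, 0]
    - [0, 0, 0]
    - [0, 0, 0]
    - [0, 0, 0]
    - [0, 0, 0]
  grip: [1, 1, 1, 1, 1, 1, 1, 1, 1, 1]

```text
time_s: 2.6
eef_pos: [0.5234, 0.1324, 0.1035]
eef_rot: [-0.0, -0.142, 0.99, 0.0]
wrist_force: [-0.0, -0.4, 0.2]
opening: 1.0
grasp_force: 0.0
```

play_rows:
  xyz:
    - [0, 0, 0]
    - [0, 0, 0]
    - [0, 0, 0]
    - [0, 0, 0]
    - [0, 0, 0]
    - [0, 0, 0]
    - [0, 0, 0]
    - [0, 0, 0]
    - [0, 0, 0]
    - [0, 0, 0]
  rot:
    - [0, 0, 0]
    - [0, 0, 0]
    - [0, 0, 0]
    - [0, 0, 0]
    - [0, 0, 0]
    - [0, 0, 0]
    - [0, 0, 0]
    - [0, 0, 0]
    - [0, 0, 0]
    - [0, 0, 0]
  grip: [0.85, 0.78, 0.72, 0.68, 0.64, 0.6, 0.5, 0.4, 0.4, 0.4]

```text
time_s: 3.85
eef_pos: [0.5244, 0.1319, 0.1053]
eef_rot: [0.001, -0.142, 0.99, -0.001]
wrist_force: [0.0, -3.3, 6.1]
opening: 0.645
grasp_force: 63.5
```

```bash
python3 -c "
from h import *
from bench import vision
g=S['grey']
s=rel((*F['red'][:2],F['red'][2],190))
s=rel((*g,190),start=s); rel((*g,104),start=s)
for n in ('side','top'):
    c=vision.camera(n); W=cloud(c)
    for a,ce,p in comps(c,W,'red',mn=100): print(n,a,ce,np.percentile(p[:,2],[2,50,98]).round(3),rect(p[:,:2]))
    if n=='side': cv2.imwrite('pics/s1.png',cv2.resize(c['color'][80:280,140:400,::-1],None,fx=2.5,fy=2.5))
"
```

```text
t 3.85 pos [524.4 131.9 105.3] yaw -163.71 open 0.645 grasp 63.5 F [ 0.  -3.3  6.1]
(524.5, 130, 16.3, 190) -> [  0.3  -1.9 -84.7] [-0.001  0.001 -0.   ]
(480, 376, -1.6, 190) -> [-26.3 248.6   0. ] [0.    0.    0.312]
(480, 376, -1.6, 104) -> [ 0.  0. 86.] [0. 0. 0.]
side 199 [271. 161.] [0.119 0.126 0.131] [500.9, 124.6, 59.4, 58.0, -76.1]
side 242 [324. 232.] [0.069 0.079 0.09 ] [537.1, -169.0, 51.3, 48.3, 19.6]
top 162 [330. 158.] [0.068 0.079 0.097] [681.6, -101.7, 45.7, 32.3, -63.7]
top 194 [357. 213.] [0.068 0.078 0.09 ] [529.3, -171.3, 45.9, 30.1, -66.1]
top 135 [250. 227.] [0.11  0.123 0.13 ] [497.5, 112.7, 36.2, 32.7, 17.1]
```

View pics/s1.png

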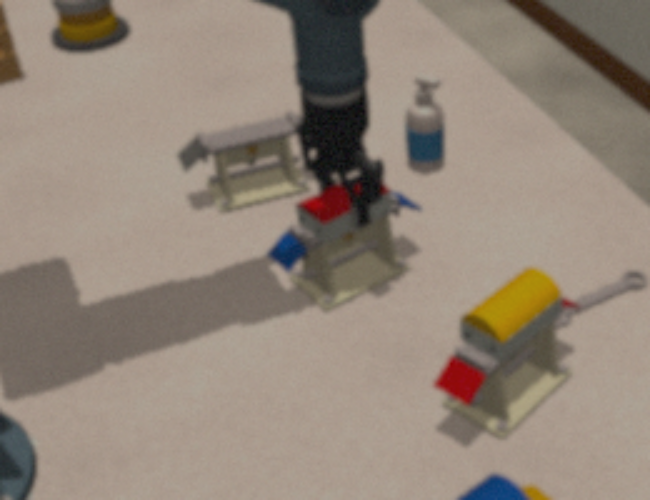

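The side crop shows the fingers across the red form at about (345,200). The opening is 55 mm and the grip holds, so I'll lift and carry it to grey.

play_rows:
  xyz:
    - [0, 0, -5]
    - [0, 0, -20]
    - [0, 0, -45]
    - [0, 0, -70]
    - [0, 0, -86]
    - [-2, 15, -86]
    - [-6, 55, -86]
    - [-11, 105, -86]
    - [-16, 155, -86]
    - [-21, 200, -86]
  rot:
    - [0, 0, 0]
    - [0, 0, 0]
    - [0, 0, 0]
    - [0, 0, 0]
    - [0, 0, 0]
    - [0, 0, 0.03]
    - [0, 0, 0.1]
    - [0, 0, 0.17]
    - [0, 0, 0.25]
    - [0, 0, 0.312]
  grip: [0.4, 0.4, 0.4, 0.4, 0.4, 0.4, 0.4, 0.4, 0.4, 0.4]

```text
time_s: 5.2
eef_pos: [0.4866, 0.3318, 0.1901]
eef_rot: [-0.001, 0.015, 1.0, -0.0]
wrist_force: [2.3, -0.7, -5.9]
opening: 0.644
grasp_force: 65.3
```

```bash
python3 -c "
from h import *
from bench import vision
g=S['grey']
rel((*g,190),(*g,115),(*g,105))
for n in ('side','top'):
    c=vision.camera(n); W=cloud(c)
    for a,ce,p in comps(c,W,'red',lo=.15,hi=.24,mn=30): print(n,a,ce,np.percentile(p[:,2],[2,50,98]).round(3),rect(p[:,:2]))
    if n=='side': cv2.imwrite('pics/s2.png',cv2.resize(c['color'][50:250,140:400,::-1],None,fx=2.5,fy=2.5))
"
```

```text
t 5.2 pos [486.6 331.8 190.1] yaw 178.3 open 0.644 grasp 65.3 F [ 2.3 -0.7 -5.9]
(480, 376, -1.6, 190) -> [ 7.9 43.9  0.1] [-0.    -0.001 -0.002]
(480, 376, -1.6, 115) -> [ 7.9 44.  75.1] [-0.    -0.001 -0.002]
(480, 376, -1.6, 105) -> [ 7.8 44.  85.1] [-0.    -0.001 -0.002]
side 59 [252. 106.] [0.203 0.21  0.215] [522.2, 319.7, 40.2, 27.1, 64.9]
side 121 [233. 109.] [0.202 0.21  0.227] [456.2, 330.6, 67.4, 42.7, 82.5]
top 240 [148. 216.] [0.201 0.209 0.213] [517.5, 336.6, 54.6, 32.8, -88.3]
top 338 [145. 246.] [0.199 0.209 0.214] [452.6, 338.8, 57.1, 34.8, 88.8]
```

View pics/s2.png

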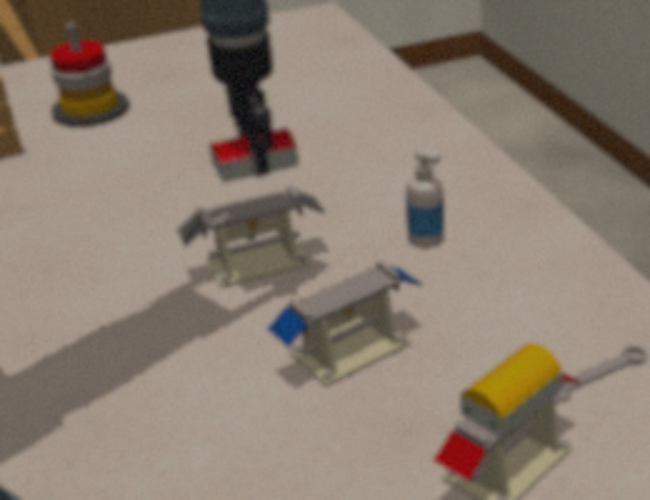

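The side crop shows the red form held level above the grey stand at about (255,150), and the blue stand now empty. I'll lower it onto grey.

play_rows:
  xyz:
    - [3, 15, 0]
    - [6, 32, 0]
    - [8, 44, 2]
    - [8, 44, 15]
    - [8, 44, 32]
    - [8, 44, 50]
    - [8, 44, 65]
    - [8, 44, 76]
    - [8, 44, 80]
    - [8, 44, 83]
  rot:
    - [0, 0, 0]
    - [0, 0, 0]
    - [0, 0, 0]
    - [0, 0, 0]
    - [0, 0, 0]
    - [0, 0, 0]
    - [0, 0, 0]
    - [0, 0, 0]
    - [0, 0, 0]
    - [0, 0, 0]
  grip: [0.4, 0.4, 0.4, 0.4, 0.4, 0.4, 0.4, 0.4, 0.4, 0.4]

```text
time_s: 6.55
eef_pos: [0.4812, 0.3746, 0.1074]
eef_rot: [0.0, 0.014, 1.0, 0.0]
wrist_force: [0.3, -0.4, -5.2]
opening: 0.644
grasp_force: 66.0
```

play_rows:
  xyz:
    - [0, 0, 1]
    - [0, 0, 2]
    - [0, 0, 3]
    - [0, 0, 3]
    - [0, 0, 3]
    - [0, 0, 3]
    - [0, 0, 3]
    - [0, 0, 3]
    - [0, 0, 3]
    - [0, 0, 3]
  rot:
    - [0, 0, 0]
    - [0, 0, 0]
    - [0, 0, 0]
    - [0, 0, 0]
    - [0, 0, 0]
    - [0, 0, 0]
    - [0, 0, 0]
    - [0, 0, 0]
    - [0, 0, 0]
    - [0, 0, 0]
  grip: [0.4, 0.4, 0.4, 0.4, 0.6, 0.66, 0.7, 0.8, 1, 1]

```text
time_s: 7.8
eef_pos: [0.4809, 0.3744, 0.1043]
eef_rot: [0.0, 0.014, 1.0, 0.0]
wrist_force: [-0.4, -0.1, -1.2]
opening: 1.002
grasp_force: 0.0
```

```bash
python3 -c "
from h import *
g=S['grey']; b=F['blue']
s=rel((*g,200)); s=rel((*b,200),(*b,104),start=s)"
```

```text
t 7.8 pos [480.9 374.4 104.3] yaw 178.41 open 1.002 grasp 0.0 F [-0.4 -0.1 -1.2]
(480, 376, -1.6, 200) -> [  1.    1.5 -95.7] [0. 0. 0.]
(442.5, -366.5, 16.5, 200) -> [  16.8 -743.3    0. ] [ 0.     0.    -0.316]
(442.5, -366.5, 16.5, 104) -> [  16.8 -743.3   96. ] [ 0.     0.    -0.316]
```

play_rows:
  xyz:
    - [0, 0, -10]
    - [0, 0, -35]
    - [0, 0, -65]
    - [0, 0, -88]
    - [1, -10, -96]
    - [2, -45, -96]
    - [3, -95, -96]
    - [4, -150, -96]
    - [5, -205, -96]
    - [6, -260, -96]
  rot:
    - [0, 0, 0]
    - [0, 0, 0]
    - [0, 0, 0]
    - [0, 0, 0]
    - [0, 0, 0]
    - [0, 0, 0]
    - [0, 0, -0.03]
    - [0, 0, -0.06]
    - [0, 0, -0.09]
    - [0, 0, -0.12]
  grip: [1, 1, 1, 1, 1, 1, 1, 1, 1, 1]

```text
time_s: 9.05
eef_pos: [0.4667, 0.1127, 0.1998]
eef_rot: [-0.0, -0.047, 0.999, -0.0]
wrist_force: [0.4, -1.1, 0.8]
opening: 0.998
grasp_force: 0.0
```

```bash
python3 -c "
from h import *
from bench import vision
b=F['blue']
rel((*b,200))
for n in ('top','side'):
    c=vision.camera(n); W=cloud(c)
    for a,ce,p in comps(c,W,'red',lo=.1,hi=.24,mn=30): print(n,a,ce,np.percentile(p[:,2],[2,50,98]).round(3),rect(p[:,:2]))
    for a,ce,p in comps(c,W,'blue',lo=.05,hi=.1,mn=30): print(n,'blue',a,ce,rect(p[:,:2]))
"
```

```text
t 9.05 pos [466.7 112.7 199.8] yaw -174.65 open 0.998 grasp 0.0 F [ 0.4 -1.1  0.8]
(442.5, -366.5, 16.5, 200) -> [  68.8 -474.8   -0. ] [-0.    -0.001 -0.195]
top 899 [144. 234.] [0.114 0.123 0.129] [480.6, 375.1, 101.6, 58.0, -2.5]
top blue 154 [236. 187.] [606.7, 151.6, 45.0, 27.8, -76.6]
top blue 42 [251. 251.] [434.4, 113.2, 22.7, 12.5, -77.5]
side 180 [235. 127.] [0.117 0.126 0.132] [454.0, 271.1, 231.8, 70.1, 84.4]
side blue 110 [255. 180.] [441.4, 112.5, 45.5, 27.9, -82.8]
```

play_rows:
  xyz:
    - [7, -50, 0]
    - [15, -102, 0]
    - [22, -155, 0]
    - [30, -208, 0]
    - [38, -260, 0]
    - [45, -312, 0]
    - [53, -365, 0]
    - [60, -415, 0]
    - [66, -455, 0]
    - [69, -475, 0]
  rot:
    - [0, 0, -0.02]
    - [0, 0, -0.04]
    - [0, 0, -0.06]
    - [0, 0, -0.08]
    - [0, 0, -0.1]
    - [0, 0, -0.12]
    - [0, 0, -0.14]
    - [0, 0, -0.16]
    - [0, 0, -0.18]
    - [0, 0, -0.195]
  grip: [1, 1, 1, 1, 1, 1, 1, 1, 1, 1]

```text
time_s: 10.4
eef_pos: [0.4419, -0.3663, 0.1996]
eef_rot: [-0.0, -0.142, 0.99, 0.0]
wrist_force: [-0.3, -0.3, -0.1]
opening: 0.997
grasp_force: 0.0
```

play_rows:
  xyz:
    - [0, 0, 5]
    - [0, 0, 20]
    - [0, 0, 40]
    - [0, 0, 60]
    - [0, 0, 78]
    - [0, 0, 90]
    - [0, 0, 95]
    - [0, 0, 95]
    - [0, 0, 95]
    - [0, 0, 95]
  rot:
    - [0, 0, 0]
    - [0, 0, 0]
    - [0, 0, 0]
    - [0, 0, 0]
    - [0, 0, 0]
    - [0, 0, 0]
    - [0, 0, 0]
    - [0, 0, 0]
    - [0, 0, 0]
    - [0, 0, 0]
  grip: [1, 1, 1, 1, 1, 1, 1, 1, 0.85, 0.8]

```text
time_s: 11.65
eef_pos: [0.443, -0.365, 0.106]
eef_rot: [0.0, -0.143, 0.99, -0.001]
wrist_force: [0.3, 0.6, -0.4]
opening: 0.802
grasp_force: 0.0
```

play_rows:
  xyz:
    - [0, 0, 0]
    - [0, 0, 0]
    - [0, 0, 0]
    - [0, 0, 0]
    - [0, 0, 0]
    - [0, 0, 0]
    - [0, 0, 0]
    - [0, 0, 0]
    - [0, 0, 0]
    - [0, 0, 0]
  rot:
    - [0, 0, 0]
    - [0, 0, 0]
    - [0, 0, 0]
    - [0, 0, 0]
    - [0, 0, 0]
    - [0, 0, 0]
    - [0, 0, 0]
    - [0, 0, 0]
    - [0, 0, 0]
    - [0, 0, 0]
  grip: [0.75, 0.71, 0.68, 0.64, 0.6, 0.5, 0.4, 0.4, 0.4, 0.4]

```text
time_s: 12.9
eef_pos: [0.4431, -0.3654, 0.1061]
eef_rot: [0.0, -0.143, 0.99, -0.001]
wrist_force: [0.4, -2.4, 6.0]
opening: 0.648
grasp_force: 64.4
```

```bash
python3 -c "
from h import *
b=F['blue']; d=S['blue']
s=rel((*b,205)); s=rel((*d,205),(*d,105),start=s)"
```

```text
t 12.9 pos [ 443.1 -365.4  106.1] yaw -163.55 open 0.648 grasp 64.4 F [ 0.4 -2.4  6. ]
(442.5, -366.5, 16.5, 205) -> [  0.8  -1.1 -98.9] [-0.002  0.    -0.001]
(524.4, 132.5, 13.2, 205) -> [-220.3  455.2    0. ] [0.    0.    0.058]
(524.4, 132.5, 13.2, 105) -> [-220.3  455.2  100. ] [0.    0.    0.058]
```

play_rows:
  xyz:
    - [0, 0, -5]
    - [0, 0, -20]
    - [0, 0, -45]
    - [0, 0, -72]
    - [0, 0, -92]
    - [-5, 9, -99]
    - [-22, 45, -99]
    - [-43, 88, -99]
    - [-65, 134, -99]
    - [-87, 180, -99]
  rot:
    - [0, 0, 0]
    - [0, 0, 0]
    - [0, 0, 0]
    - [0, 0, 0]
    - [0, 0, 0]
    - [0, 0, 0]
    - [0, 0, 0.01]
    - [0, 0, 0.02]
    - [0, 0, 0.03]
    - [0, 0, 0.04]
  grip: [0.4, 0.4, 0.4, 0.4, 0.4, 0.4, 0.4, 0.4, 0.4, 0.4]

```text
time_s: 14.15
eef_pos: [0.4744, -0.1646, 0.2035]
eef_rot: [-0.001, -0.123, 0.992, 0.001]
wrist_force: [0.7, -0.4, -5.5]
opening: 0.641
grasp_force: 65.0
```

play_rows:
  xyz:
    - [-22, 46, 0]
    - [-44, 92, 0]
    - [-66, 138, 0]
    - [-88, 182, 0]
    - [-108, 222, 0]
    - [-121, 248, 0]
    - [-128, 262, 0]
    - [-131, 269, 0]
    - [-131, 269, 0]
    - [-131, 269, 0]
  rot:
    - [0, 0, 0.01]
    - [0, 0, 0.018]
    - [0, 0, 0.018]
    - [0, 0, 0.018]
    - [0, 0, 0.018]
    - [0, 0, 0.018]
    - [0, 0, 0.018]
    - [0, 0, 0.018]
    - [0, 0, 0.018]
    - [0, 0, 0.018]
  grip: [0.4, 0.4, 0.4, 0.4, 0.4, 0.4, 0.4, 0.4, 0.4, 0.4]

```text
time_s: 15.4
eef_pos: [0.5363, 0.1246, 0.2042]
eef_rot: [-0.0, -0.114, 0.994, -0.0]
wrist_force: [-0.0, -0.2, -4.8]
opening: 0.644
grasp_force: 65.1
```

```bash
python3 -c "
from h import *
from bench import vision
d=S['blue']
rel((*d,205),(*d,106))
for n in ('side','top'):
    c=vision.camera(n); W=cloud(c)
    for a,ce,p in comps(c,W,'blue',lo=.15,hi=.26,mn=30): print(n,a,ce,np.percentile(p[:,2],[2,50,98]).round(3),rect(p[:,:2]))
    m=mask(c,'blue')&(W[...,2]>.15)&(W[...,2]<.26)&(W[...,0]>.3)&(W[...,0]<.7); print('all',rect(W[m][:,:2]))
    for a,ce,p in comps(c,W,'yellow',lo=.06,hi=.1,mn=30): print(n,'y',a,ce,rect(p[:,:2]))
"
```

```text
t 15.4 pos [536.3 124.6 204.2] yaw -166.93 open 0.644 grasp 65.1 F [-0.  -0.2 -4.8]
(524.4, 132.5, 13.2, 205) -> [ 9.8 10.4 -0.8] [-0.    -0.    -0.002]
(524.4, 132.5, 13.2, 106) -> [ 9.7 10.4 98.2] [-0.    -0.    -0.002]
side 185 [272. 132.] [0.218 0.227 0.232] [511.7, 112.0, 53.0, 43.2, 10.1]
all [532.0, 118.6, 96.4, 43.3, 13.8]
side y 346 [421. 241.] [734.2, -303.8, 57.7, 36.6, 29.6]
side y 109 [357. 281.] [525.7, -344.2, 50.0, 29.9, -89.5]
side y 375 [298. 324.] [360.5, -388.9, 47.0, 30.8, -73.4]
top 58 [241. 223.] [0.218 0.227 0.231] [502.6, 107.5, 29.5, 12.1, -3.2]
all [539.7, 106.0, 103.7, 12.2, -2.6]
top y 316 [403. 135.] [743.0, -303.0, 63.6, 45.9, 31.7]
top y 209 [421. 214.] [525.5, -343.0, 47.0, 32.7, -72.3]
top y 201 [441. 275.] [362.7, -389.0, 49.7, 32.5, -74.2]
```

play_rows:
  xyz:
    - [4, 4, 0]
    - [8, 8, 0]
    - [10, 10, 3]
    - [10, 10, 15]
    - [10, 10, 33]
    - [10, 10, 52]
    - [10, 10, 70]
    - [10, 10, 84]
    - [10, 10, 92]
    - [10, 10, 96]
  rot:
    - [0, 0, 0]
    - [0, 0, 0]
    - [0, 0, 0]
    - [0, 0, 0]
    - [0, 0, 0]
    - [0, 0, 0]
    - [0, 0, 0]
    - [0, 0, 0]
    - [0, 0, 0]
    - [0, 0, 0]
  grip: [0.4, 0.4, 0.4, 0.4, 0.4, 0.4, 0.4, 0.4, 0.4, 0.4]

```text
time_s: 16.75
eef_pos: [0.5244, 0.133, 0.1078]
eef_rot: [-0.0, -0.114, 0.993, 0.0]
wrist_force: [0.5, 0.3, -5.1]
opening: 0.643
grasp_force: 65.1
```

play_rows:
  xyz:
    - [0, 0, 1]
    - [0, 0, 2]
    - [0, 0, 3]
    - [0, 0, 4]
    - [0, 0, 4]
    - [0, 0, 4]
    - [0, 0, 4]
    - [0, 0, 4]
    - [0, 0, 4]
    - [0, 0, 4]
  rot:
    - [0, 0, 0]
    - [0, 0, 0]
    - [0, 0, 0]
    - [0, 0, 0]
    - [0, 0, 0]
    - [0, 0, 0]
    - [0, 0, 0]
    - [0, 0, 0]
    - [0, 0, 0]
    - [0, 0, 0]
  grip: [0.4, 0.4, 0.4, 0.4, 0.6, 0.66, 0.7, 0.8, 1, 1]

```text
time_s: 18.0
eef_pos: [0.5243, 0.133, 0.1042]
eef_rot: [-0.0, -0.114, 0.993, 0.0]
wrist_force: [-0.6, -0.0, 0.7]
opening: 0.999
grasp_force: 0.0
```

```bash
python3 -c "
from h import *
b=S['blue']; d=F['yellow']
s=rel((*b,205)); s=rel((*d,205),(*d,105),start=s)"
```

```text
t 18.0 pos [524.3 133.  104.2] yaw -166.87 open 0.999 grasp 0.0 F [-0.6 -0.   0.7]
(524.4, 132.5, 13.2, 205) -> [   0.    -0.5 -100.8] [ 0.    -0.    -0.001]
(607.5, -135, 22.5, 205) -> [ -19.8 -279.4    0. ] [ 0.     0.    -0.162]
(607.5, -135, 22.5, 105) -> [ -19.8 -279.4  100. ] [ 0.     0.    -0.162]
```

play_rows:
  xyz:
    - [0, 0, -10]
    - [0, 0, -35]
    - [0, 0, -65]
    - [0, 0, -90]
    - [0, -8, -101]
    - [-3, -40, -101]
    - [-6, -85, -101]
    - [-10, -135, -101]
    - [-13, -185, -101]
    - [-16, -225, -101]
  rot:
    - [0, 0, 0]
    - [0, 0, 0]
    - [0, 0, 0]
    - [0, 0, 0]
    - [0, 0, 0]
    - [0, 0, -0.03]
    - [0, 0, -0.06]
    - [0, 0, -0.1]
    - [0, 0, -0.13]
    - [0, 0, -0.163]
  grip: [1, 1, 1, 1, 1, 1, 1, 1, 1, 1]

```text
time_s: 19.25
eef_pos: [0.591, -0.085, 0.2048]
eef_rot: [-0.0, -0.195, 0.981, 0.0]
wrist_force: [-0.3, 0.8, 0.5]
opening: 0.999
grasp_force: 0.0
```

```bash
python3 -c "
from h import *
from bench import vision
d=F['yellow']
rel((*d,205),(*d,105))
for n in ('side','top'):
    c=vision.camera(n); W=cloud(c)
    for a,ce,p in comps(c,W,'blue',lo=.06,hi=.15,mn=30): print(n,a,ce,np.percentile(p[:,2],[2,50,98]).round(3),rect(p[:,:2]))
"
```

```text
t 19.25 pos [591.  -85.  204.8] yaw -157.53 open 0.999 grasp 0.0 F [-0.3  0.8  0.5]
(607.5, -135, 22.5, 205) -> [  3.9 -52.5  -0.2] [ 0.    -0.001 -0.001]
(607.5, -135, 22.5, 105) -> [  3.8 -52.6  99.8] [ 0.    -0.001 -0.001]
side 322 [278. 158.] [0.12  0.129 0.134] [522.4, 123.6, 98.0, 45.6, 8.0]
side 107 [255. 180.] [0.072 0.08  0.09 ] [441.9, 112.3, 42.6, 28.0, -75.3]
top 153 [236. 187.] [0.068 0.079 0.09 ] [606.7, 151.7, 45.0, 28.2, -76.4]
top 834 [240. 216.] [0.117 0.127 0.133] [524.6, 133.1, 98.3, 54.7, 13.0]
top 110 [247. 248.] [0.067 0.079 0.087] [441.0, 121.2, 29.0, 27.6, 12.1]
```

Blue is seated at (524.6, 133.1), yaw 13°, within 1 mm of its stand's centre. Yellow is next.

play_rows:
  xyz:
    - [1, -20, 0]
    - [3, -42, 0]
    - [4, -53, 4]
    - [4, -53, 18]
    - [4, -53, 38]
    - [4, -53, 60]
    - [4, -53, 80]
    - [4, -53, 93]
    - [4, -53, 100]
    - [4, -53, 100]
  rot:
    - [0, 0, 0]
    - [0, 0, 0]
    - [0, 0, 0]
    - [0, 0, 0]
    - [0, 0, 0]
    - [0, 0, 0]
    - [0, 0, 0]
    - [0, 0, 0]
    - [0, 0, 0]
    - [0, 0, 0]
  grip: [1, 1, 1, 1, 1, 1, 1, 1, 1, 1]

```text
time_s: 20.6
eef_pos: [0.6075, -0.1329, 0.105]
eef_rot: [-0.0, -0.195, 0.981, 0.0]
wrist_force: [0.3, 0.0, -0.7]
opening: 0.999
grasp_force: 0.0
```

play_rows:
  xyz:
    - [0, 0, 0]
    - [0, 0, 0]
    - [0, 0, 0]
    - [0, 0, 0]
    - [0, 0, 0]
    - [0, 0, 0]
    - [0, 0, 0]
    - [0, 0, 0]
    - [0, 0, 0]
    - [0, 0, 0]
  rot:
    - [0, 0, 0]
    - [0, 0, 0]
    - [0, 0, 0]
    - [0, 0, 0]
    - [0, 0, 0]
    - [0, 0, 0]
    - [0, 0, 0]
    - [0, 0, 0]
    - [0, 0, 0]
    - [0, 0, 0]
  grip: [0.85, 0.78, 0.72, 0.68, 0.64, 0.6, 0.5, 0.4, 0.4, 0.4]

```text
time_s: 21.85
eef_pos: [0.6082, -0.1335, 0.1062]
eef_rot: [0.001, -0.195, 0.981, -0.001]
wrist_force: [0.7, -1.3, 5.3]
opening: 0.646
grasp_force: 64.5
```

```bash
python3 -c "
from h import *
b=F['yellow']; d=S['yellow']
s=rel((*b,205)); s=rel((*d,205),(*d,105),start=s)"
```

```text
t 21.85 pos [ 608.2 -133.5  106.2] yaw -157.53 open 0.646 grasp 64.5 F [ 0.7 -1.3  5.3]
(607.5, -135, 22.5, 205) -> [  1.1  -1.3 -98.8] [-0.001  0.001 -0.001]
(443.7, -365.8, 15.7, 205) -> [ 239.7 -150.5    0. ] [0.    0.    0.119]
(443.7, -365.8, 15.7, 105) -> [ 239.7 -150.5  100. ] [0.    0.    0.119]
```

play_rows:
  xyz:
    - [0, 0, -5]
    - [0, 0, -20]
    - [0, 0, -45]
    - [0, 0, -72]
    - [0, 0, -92]
    - [8, -5, -99]
    - [35, -22, -99]
    - [72, -45, -99]
    - [112, -70, -99]
    - [150, -94, -99]
  rot:
    - [0, 0, 0]
    - [0, 0, 0]
    - [0, 0, 0]
    - [0, 0, 0]
    - [0, 0, 0]
    - [0, 0, 0]
    - [0, 0, 0.03]
    - [0, 0, 0.06]
    - [0, 0, 0.09]
    - [0, 0, 0.119]
  grip: [0.4, 0.4, 0.4, 0.4, 0.4, 0.4, 0.4, 0.4, 0.4, 0.4]

```text
time_s: 23.1
eef_pos: [0.503, -0.2782, 0.2034]
eef_rot: [-0.001, -0.136, 0.991, 0.001]
wrist_force: [0.3, -0.1, -3.6]
opening: 0.645
grasp_force: 64.3
```

```bash
python3 -c "
from h import *
d=S['yellow']
rel((*d,205),(*d,105))"
```

```text
t 23.1 pos [ 503.  -278.2  203.4] yaw -164.41 open 0.645 grasp 64.3 F [ 0.3 -0.1 -3.6]
(443.7, -365.8, 15.7, 205) -> [ 80.7 -68.5  -1.6] [ 0.001 -0.001 -0.002]
(443.7, -365.8, 15.7, 105) -> [ 80.5 -68.6  98.4] [ 0.001 -0.001 -0.002]
```

play_rows:
  xyz:
    - [25, -21, 0]
    - [50, -42, 0]
    - [68, -57, 0]
    - [76, -64, 0]
    - [77, -65, 5]
    - [77, -65, 15]
    - [77, -65, 30]
    - [77, -65, 40]
    - [77, -65, 40]
    - [77, -65, 40]
  rot:
    - [0, 0, 0]
    - [0, 0, 0]
    - [0, 0, 0]
    - [0, 0, 0]
    - [0, 0, 0]
    - [0, 0, 0]
    - [0, 0, 0]
    - [0, 0, 0]
    - [0, 0, 0]
    - [0, 0, 0]
  grip: [0.4, 0.4, 0.4, 0.4, 0.4, 0.4, 0.4, 0.4, 0.4, 0.4]

```text
time_s: 24.35
eef_pos: [0.4486, -0.3606, 0.1645]
eef_rot: [0.0, -0.136, 0.991, -0.0]
wrist_force: [0.8, 1.0, -4.0]
opening: 0.64
grasp_force: 64.2
```

```bash
python3 -c "
from h import *
d=S['yellow']
rel((*d,105))"
```

```text
t 24.35 pos [ 448.6 -360.6  164.5] yaw -164.33 open 0.64 grasp 64.2 F [ 0.8  1.  -4. ]
(443.7, -365.8, 15.7, 105) -> [ 6.1 -3.6 59.5] [-0.     0.    -0.001]
```

play_rows:
  xyz:
    - [3, -2, 0]
    - [6, -4, 2]
    - [6, -4, 12]
    - [6, -4, 27]
    - [6, -4, 41]
    - [6, -4, 51]
    - [6, -4, 56]
    - [6, -4, 58]
    - [6, -4, 60]
    - [6, -4, 60]
  rot:
    - [0, 0, 0]
    - [0, 0, 0]
    - [0, 0, 0]
    - [0, 0, 0]
    - [0, 0, 0]
    - [0, 0, 0]
    - [0, 0, 0]
    - [0, 0, 0]
    - [0, 0, 0]
    - [0, 0, 0]
  grip: [0.4, 0.4, 0.4, 0.4, 0.4, 0.4, 0.4, 0.4, 0.4, 0.4]

```text
time_s: 25.6
eef_pos: [0.4438, -0.3662, 0.1062]
eef_rot: [0.0, -0.136, 0.991, -0.0]
wrist_force: [-4.7, 4.9, 7.9]
opening: 0.645
grasp_force: 65.6
```

play_rows:
  xyz:
    - [0, 0, 1]
    - [0, 0, 1]
    - [0, 0, 1]
    - [0, 0, 1]
    - [0, 0, 1]
    - [0, 0, 1]
    - [0, 0, 1]
    - [0, 0, 1]
    - [0, 0, 1]
    - [0, 0, 1]
  rot:
    - [0, 0, 0]
    - [0, 0, 0]
    - [0, 0, 0]
    - [0, 0, 0]
    - [0, 0, 0]
    - [0, 0, 0]
    - [0, 0, 0]
    - [0, 0, 0]
    - [0, 0, 0]
    - [0, 0, 0]
  grip: [0.4, 0.4, 0.6, 0.64, 0.66, 0.7, 0.8, 1, 1, 1]

```text
time_s: 26.85
eef_pos: [0.4436, -0.366, 0.1032]
eef_rot: [-0.0, -0.136, 0.991, 0.0]
wrist_force: [-0.7, -0.3, -0.8]
opening: 1.001
grasp_force: 0.0
```

```bash
python3 -c "
from h import *
b=S['yellow']; d=(480.8,374.7,-1.6)
s=rel((*b,205)); s=rel((*d,205),(*d,105),start=s)"
```

```text
t 26.85 pos [ 443.6 -366.   103.2] yaw -164.35 open 1.001 grasp 0.0 F [-0.7 -0.3 -0.8]
(443.7, -365.8, 15.7, 205) -> [  -0.2    0.2 -101.8] [ 0.    -0.    -0.001]
(480.8, 374.7, -1.6, 205) -> [-236.1  702.8    0. ] [0.    0.    0.302]
(480.8, 374.7, -1.6, 105) -> [-236.1  702.8  100. ] [0.    0.    0.302]
```

play_rows:
  xyz:
    - [0, 0, -10]
    - [0, 0, -35]
    - [0, 0, -65]
    - [0, 0, -90]
    - [-4, 12, -102]
    - [-18, 53, -102]
    - [-35, 105, -102]
    - [-53, 158, -102]
    - [-71, 211, -102]
    - [-88, 262, -102]
  rot:
    - [0, 0, 0]
    - [0, 0, 0]
    - [0, 0, 0]
    - [0, 0, 0]
    - [0, 0, 0]
    - [0, 0, 0.03]
    - [0, 0, 0.06]
    - [0, 0, 0.09]
    - [0, 0, 0.12]
    - [0, 0, 0.15]
  grip: [1, 1, 1, 1, 1, 1, 1, 1, 1, 1]

```text
time_s: 28.1
eef_pos: [0.4569, -0.0874, 0.205]
eef_rot: [-0.0, -0.061, 0.998, 0.0]
wrist_force: [1.5, 0.2, -0.6]
opening: 1.001
grasp_force: 0.0
```

```bash
python3 -c "
from h import *
from bench import vision
d=(480.8,374.7,-1.6)
rel((*d,205))
for n in ('side','top'):
    c=vision.camera(n); W=cloud(c)
    for k in ('yellow','red'):
      for a,ce,p in comps(c,W,k,lo=.06,hi=.15,mn=90): print(n,k,a,ce,np.percentile(p[:,2],[2,50,98]).round(3),rect(p[:,:2]))
"
```

```text
t 28.1 pos [456.9 -87.4 205. ] yaw -172.99 open 1.001 grasp 0.0 F [ 1.5  0.2 -0.6]
(480.8, 374.7, -1.6, 205) -> [-8.010e+01  4.557e+02  3.000e-01] [ 0.001 -0.     0.15 ]
side yellow 344 [421. 241.] [0.062 0.082 0.091] [733.7, -303.4, 58.9, 37.1, 31.7]
side yellow 1216 [331. 289.] [0.073 0.131 0.137] [465.9, -360.9, 152.4, 55.0, 15.5]
side yellow 371 [298. 324.] [0.07  0.08  0.091] [360.8, -389.3, 47.0, 31.6, -74.6]
side red 250 [239. 126.] [0.117 0.126 0.132] [478.0, 364.4, 100.3, 43.9, 0.4]
side red 243 [324. 232.] [0.069 0.08  0.091] [527.6, -172.0, 47.6, 34.4, -61.9]
top yellow 306 [403. 135.] [0.065 0.084 0.091] [743.2, -303.7, 63.3, 44.9, 30.5]
top yellow 211 [421. 214.] [0.068 0.08  0.096] [524.9, -343.0, 45.7, 32.9, -73.8]
top yellow 904 [435. 245.] [0.117 0.131 0.137] [440.4, -365.9, 108.1, 55.8, 15.5]
top yellow 202 [442. 275.] [0.068 0.079 0.096] [362.6, -389.1, 48.6, 33.0, -74.5]
top red 162 [330. 158.] [0.069 0.079 0.093] [682.2, -102.1, 46.0, 31.1, -62.4]
top red 187 [357. 213.] [0.066 0.079 0.089] [529.4, -171.5, 45.7, 30.0, -66.7]
top red 917 [144. 235.] [0.113 0.123 0.129] [479.9, 375.6, 101.9, 57.8, -0.7]
```

play_rows:
  xyz:
    - [-9, 50, 0]
    - [-18, 102, 0]
    - [-27, 155, 0]
    - [-36, 207, 0]
    - [-45, 259, 0]
    - [-54, 310, 0]
    - [-63, 360, 0]
    - [-71, 405, 0]
    - [-77, 440, 0]
    - [-80, 456, 0]
  rot:
    - [0, 0, 0.02]
    - [0, 0, 0.04]
    - [0, 0, 0.06]
    - [0, 0, 0.08]
    - [0, 0, 0.1]
    - [0, 0, 0.12]
    - [0, 0, 0.14]
    - [0, 0, 0.15]
    - [0, 0, 0.15]
    - [0, 0, 0.15]
  grip: [1, 1, 1, 1, 1, 1, 1, 1, 1, 1]

```text
time_s: 29.45
eef_pos: [0.4804, 0.3736, 0.2048]
eef_rot: [-0.0, 0.012, 1.0, -0.0]
wrist_force: [0.3, 0.0, -0.4]
opening: 1.006
grasp_force: 0.0
```

```bash
python3 -c "
from h import *
d=(480.8,374.7,-1.6)
rel((*d,105))"
```

```text
t 29.45 pos [480.4 373.6 204.8] yaw 178.57 open 1.006 grasp 0.0 F [ 0.3  0.  -0.4]
(480.8, 374.7, -1.6, 105) -> [-0.4  1.1 99.8] [-0.    -0.001  0.003]
```

play_rows:
  xyz:
    - [0, 0, 5]
    - [0, 0, 20]
    - [0, 0, 40]
    - [0, 0, 62]
    - [0, 0, 82]
    - [0, 0, 95]
    - [0, 0, 100]
    - [0, 0, 100]
    - [0, 0, 100]
    - [0, 0, 100]
  rot:
    - [0, 0, 0]
    - [0, 0, 0]
    - [0, 0, 0]
    - [0, 0, 0]
    - [0, 0, 0]
    - [0, 0, 0]
    - [0, 0, 0]
    - [0, 0, 0]
    - [0, 0, 0]
    - [0, 0, 0]
  grip: [1, 1, 1, 1, 1, 1, 1, 1, 1, 0.9]

```text
time_s: 30.7
eef_pos: [0.4815, 0.3727, 0.1061]
eef_rot: [0.001, 0.013, 1.0, 0.0]
wrist_force: [0.1, -0.2, 0.3]
opening: 0.901
grasp_force: 0.0
```

play_rows:
  xyz:
    - [0, 0, 0]
    - [0, 0, 0]
    - [0, 0, 0]
    - [0, 0, 0]
    - [0, 0, 0]
    - [0, 0, 0]
    - [0, 0, 0]
    - [0, 0, 0]
    - [0, 0, 0]
    - [0, 0, 0]
  rot:
    - [0, 0, 0]
    - [0, 0, 0]
    - [0, 0, 0]
    - [0, 0, 0]
    - [0, 0, 0]
    - [0, 0, 0]
    - [0, 0, 0]
    - [0, 0, 0]
    - [0, 0, 0]
    - [0, 0, 0]
  grip: [0.85, 0.78, 0.72, 0.68, 0.64, 0.6, 0.5, 0.4, 0.4, 0.4]

```text
time_s: 31.95
eef_pos: [0.4813, 0.3731, 0.1061]
eef_rot: [0.001, 0.013, 1.0, 0.001]
wrist_force: [-0.9, 5.8, 5.2]
opening: 0.642
grasp_force: 64.6
```

```bash
python3 -c "
from h import *
b=(480.8,374.7,-1.6); d=S['red']
s=rel((*b,205)); s=rel((*d,205),(*d,105),start=s)"
```

```text
t 31.95 pos [481.3 373.1 106.1] yaw 178.47 open 0.642 grasp 64.6 F [-0.9  5.8  5.2]
(480.8, 374.7, -1.6, 205) -> [  0.5   1.7 -98.9] [0.001 0.001 0.001]
(605.3, -136.5, 24.5, 205) -> [-138.7 -507.5    0. ] [ 0.     0.    -0.456]
(605.3, -136.5, 24.5, 105) -> [-138.7 -507.5  100. ] [ 0.     0.    -0.456]
```

play_rows:
  xyz:
    - [0, 0, -5]
    - [0, 0, -20]
    - [0, 0, -45]
    - [0, 0, -72]
    - [0, 0, -92]
    - [-3, -10, -99]
    - [-12, -45, -99]
    - [-24, -90, -99]
    - [-37, -136, -99]
    - [-50, -182, -99]
  rot:
    - [0, 0, 0]
    - [0, 0, 0]
    - [0, 0, 0]
    - [0, 0, 0]
    - [0, 0, 0]
    - [0, 0, -0.02]
    - [0, 0, -0.06]
    - [0, 0, -0.1]
    - [0, 0, -0.15]
    - [0, 0, -0.2]
  grip: [0.4, 0.4, 0.4, 0.4, 0.4, 0.4, 0.4, 0.4, 0.4, 0.4]

```text
time_s: 33.2
eef_pos: [0.5256, 0.1868, 0.2034]
eef_rot: [-0.001, -0.088, 0.996, -0.0]
wrist_force: [1.5, 0.0, -5.8]
opening: 0.648
grasp_force: 65.2
```

```bash
python3 -c "
from h import *
d=S['red']
rel((*d,205),(*d,105))"
```

```text
t 33.2 pos [525.6 186.8 203.4] yaw -169.94 open 0.648 grasp 65.2 F [ 1.5  0.  -5.8]
(605.3, -136.5, 24.5, 205) -> [ -22.  -332.3   -1.5] [-0.    -0.002 -0.252]
(605.3, -136.5, 24.5, 105) -> [ -22.2 -332.3   98.5] [-0.    -0.002 -0.252]
```

play_rows:
  xyz:
    - [-3, -44, 0]
    - [-6, -90, 0]
    - [-9, -136, 0]
    - [-12, -182, 0]
    - [-15, -228, 0]
    - [-18, -268, 0]
    - [-20, -298, 0]
    - [-21, -316, 0]
    - [-22, -325, 0]
    - [-22, -327, 0]
  rot:
    - [0, 0, -0.04]
    - [0, 0, -0.08]
    - [0, 0, -0.12]
    - [0, 0, -0.16]
    - [0, 0, -0.2]
    - [0, 0, -0.23]
    - [0, 0, -0.25]
    - [0, 0, -0.252]
    - [0, 0, -0.252]
    - [0, 0, -0.252]
  grip: [0.4, 0.4, 0.4, 0.4, 0.4, 0.4, 0.4, 0.4, 0.4, 0.4]

```text
time_s: 34.45
eef_pos: [0.6039, -0.129, 0.2039]
eef_rot: [-0.0, -0.211, 0.977, 0.0]
wrist_force: [-0.7, 0.8, -6.4]
opening: 0.647
grasp_force: 65.2
```

```bash
python3 -c "
from h import *
d=S['red']
rel((*d,105))"
```

```text
t 34.45 pos [ 603.9 -129.   203.9] yaw -155.64 open 0.647 grasp 65.2 F [-0.7  0.8 -6.4]
(605.3, -136.5, 24.5, 105) -> [ 1.8 -7.5 98.9] [ 0.001 -0.    -0.002]
```

play_rows:
  xyz:
    - [1, -4, 0]
    - [2, -7, 1]
    - [2, -7, 12]
    - [2, -7, 30]
    - [2, -7, 50]
    - [2, -7, 70]
    - [2, -7, 85]
    - [2, -7, 93]
    - [2, -7, 96]
    - [2, -7, 97]
  rot:
    - [0, 0, 0]
    - [0, 0, 0]
    - [0, 0, 0]
    - [0, 0, 0]
    - [0, 0, 0]
    - [0, 0, 0]
    - [0, 0, 0]
    - [0, 0, 0]
    - [0, 0, 0]
    - [0, 0, 0]
  grip: [0.4, 0.4, 0.4, 0.4, 0.4, 0.4, 0.4, 0.4, 0.4, 0.4]

```text
time_s: 35.7
eef_pos: [0.6056, -0.1366, 0.1078]
eef_rot: [0.0, -0.211, 0.977, -0.0]
wrist_force: [0.2, -0.2, -5.7]
opening: 0.647
grasp_force: 65.2
```

play_rows:
  xyz:
    - [0, 0, 1]
    - [0, 0, 2]
    - [0, 0, 3]
    - [0, 0, 3]
    - [0, 0, 3]
    - [0, 0, 3]
    - [0, 0, 3]
    - [0, 0, 3]
    - [0, 0, 3]
    - [0, 0, 3]
  rot:
    - [0, 0, 0]
    - [0, 0, 0]
    - [0, 0, 0]
    - [0, 0, 0]
    - [0, 0, 0]
    - [0, 0, 0]
    - [0, 0, 0]
    - [0, 0, 0]
    - [0, 0, 0]
    - [0, 0, 0]
  grip: [0.4, 0.4, 0.4, 0.4, 0.6, 0.66, 0.7, 0.8, 1, 1]

```text
time_s: 36.95
eef_pos: [0.6052, -0.1365, 0.1042]
eef_rot: [0.0, -0.211, 0.977, -0.0]
wrist_force: [-0.4, 0.4, -0.7]
opening: 1.0
grasp_force: 0.0
```

play_rows:
  xyz:
    - [0, 0, -10]
    - [0, 0, -35]
    - [0, 0, -65]
    - [0, 0, -95]
    - [0, 10, -115]
    - [0, 45, -120]
    - [0, 90, -120]
    - [0, 135, -120]
    - [0, 165, -120]
    - [0, 180, -120]
  rot:
    - [0, 0, 0]
    - [0, 0, 0]
    - [0, 0, 0]
    - [0, 0, 0]
    - [0, 0, 0]
    - [0, 0, 0]
    - [0, 0, 0]
    - [0, 0, 0]
    - [0, 0, 0]
    - [0, 0, 0]
  grip: [1, 1, 1, 1, 1, 1, 1, 1, 1, 1]

```text
time_s: 38.2
eef_pos: [0.5299, 0.0293, 0.2245]
eef_rot: [-0.0, -0.212, 0.977, 0.0]
wrist_force: [-0.6, -0.2, 0.4]
opening: 1.0
grasp_force: 0.0
```

```bash
python3 -c "
from h import *
from bench import vision
rel((600,0,0,200))
for n in ('side','top'):
    c=vision.camera(n); W=cloud(c); cv2.imwrite(f'pics/{n}_end.png',c['color'][...,::-1])
    for k in R:
      for a,ce,p in comps(c,W,k,lo=.107,hi=.15,mn=90): print(n,k,a,ce,np.percentile(p[:,2],[2,50,98]).round(3),rect(p[:,:2]))
"
```

```text
t 38.2 pos [529.9  29.3 224.5] yaw -155.54 open 1.0 grasp 0.0 F [-0.6 -0.2  0.4]
(600, 0, 0, 200) -> [-51.7 -55.7  24.4] [ 0.    -0.     0.427]
side red 562 [345. 203.] [0.118 0.126 0.13 ] [603.9, -138.3, 101.4, 56.1, 25.2]
side yellow 1113 [329. 289.] [0.118 0.132 0.137] [441.7, -368.1, 102.8, 55.4, 16.7]
side blue 316 [277. 158.] [0.12  0.129 0.134] [522.7, 125.3, 98.2, 40.6, 13.2]
top red 830 [344. 183.] [0.115 0.124 0.129] [606.3, -135.5, 100.0, 56.0, 24.1]
top yellow 902 [435. 245.] [0.117 0.131 0.137] [443.2, -365.2, 102.5, 56.0, 15.8]
top blue 240 [237. 226.] [0.117 0.128 0.134] [501.7, 136.9, 55.5, 37.5, 12.7]
```

View pics/side_end.png

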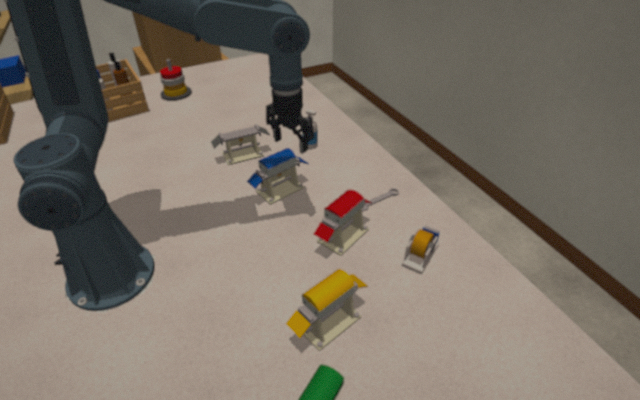

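View pics/top_end.png

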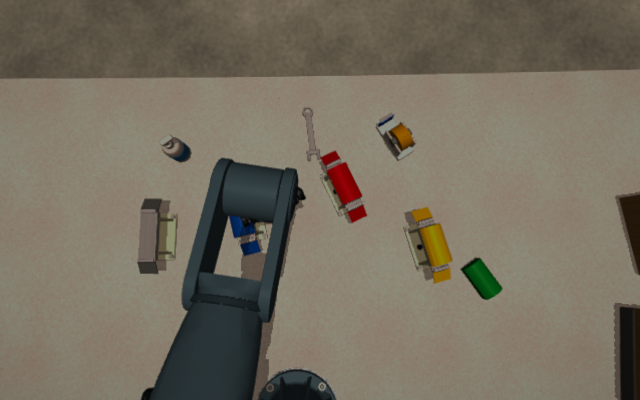

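In both pictures each form sits on its own colour's stand: red (344,183), yellow (435,245), blue (240,225). The grey stand is empty, the bystanders are where they were, and the arm is clear of everything, so I'm handing in.

```bash
python3 -c "
from bench import ctrl
print(ctrl.hand_in())"
```

```text
the job is handed in; nothing more can be done
None
```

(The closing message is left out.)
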